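Pop the lid of the ultrasonic cleaner

ROBOT

A 6-joint arm with a two-finger parallel gripper is mounted at the origin on the work surface. World frame = base frame: x ahead of the robot, y to its left, z up, the work surface at z = 0. Lengths are in m, angles in rad, forces in N, time in s.
With the tool pointing down it reaches from about 0.4 to 0.825 m from the base axis. Payload 7 kg.
Tool frame: the origin (TCP) lies on the centre line of the jaws, within the pads' length; the fingertips stand 22 mm ahead of it and the grasp point (between the pads) lies 3 mm ahead of it; z points along the fingers, y is the line along which they close (so a half turn about z gives the same grasp; the last joint's range is limited). The gripper opens to 88 mm and grips with 3 to 60 N. Pads are 19 mm wide; open, the fingers measure 130 mm over their backs; the gripper's body (78 mm by 193 mm) begins 47 mm behind the grasp point.
Start: joints at [-1.009, 0.359, 0.012, 0, -1.224, -0.288], TCP at [0.182, -0.65, 0.249] pointing down, gripper open.
Joint ranges: [-3.07, 3.07], [-1.43, 2.12], [-1.02, 1.25], [-3.03, 1.67], [-3.05, -0], [-3.03, 3.03]. Speed limits (rad/s): [2.39, 2.39, 3.01, 3.14, 3.14, 3.14].

INTERFACE

Orientations are given as [roll, pitch, yaw] about the fixed x, y, z axes, in that order (R = Rz(yaw) Ry(pitch) Rx(roll)).
In Python, from station import monitor, viewer, order gives the robot as it stands. The module is installed in compiled form; this text tells all that it offers.
- The arm moves only by the tool servo_tool, never from a script. Its argument "targets" is a list of rows, each an object with "angular": the turn, a rotation vector about the tool's x, y, z in degrees, a list of three; "xyz": the shift along the tool's x, y, z in cm, a list of three; "claw": the finger opening in cm, from 0 to 8.76. A call has 1 to 20 rows; each row shifts and turns the commanded pose from where the row before left it, along the tool's axes as they then stand; what a row does not reach is not made up. A row lasts 1/10 s, in which the tool goes at most 50 mm and 8.59 degrees, less where a joint would pass 70% of its speed; a pose out of reach is approached as far as the arm can. A call is refused whole if a number of a shift passes 5 or a number of a turn 8.59, either way. A call with a gripper value outside its range is refused whole. The fingers move at their own pace and stop on an object; "force" is the grip in N (left out, the last holds). Time passes only in rows, so rows that do not move let the fingers close. It gives the time, the measured TCP pose, the force, the opening and the grip force at its end, in the units of the state.
- monitor.get_state(): the state, without advancing time (a new reading comes with each control period).
- viewer.grab_frame(name): name is "side" or "top"; returns a dict with "color" (400x640x3 uint8, blue, green, red), "fovy" (degrees; the focal length in pixels is half the picture's height over the tangent of half this angle, whatever the lens; pixels are square), "cx", "cy" (the principal point, pixels), "k1" (the pictures are not rectified: a ray, as slopes to the right and down, at radius r is drawn at 1 + k1 r^2 times it, then the intrinsics apply), "R" (3x3) and "t" (3): a world point X has camera coordinates R X + t. Camera axes: x right, y down, z forward; pixel columns grow to the right and rows downward; lengths in m; the calibration is good to about 2 mm. A picture is of the moment at which its call begins. There is no depth.
- order.job_done(): hands the job in; it is judged then, once.
The state is a dict: "t": time; "q": joint angles; "qd": joint speeds; "joint_efforts": joint torques, N m; "eef_pos": TCP position; "ee_rot": TCP orientation; "force": force on the tool from outside, world axes, zero at the start; "moment": the same for the moment, N m; "width": finger opening in m; "gripper_force": force on a finger pad.
Only numpy, scipy, OpenCV 4.12 (cv2) and the standard library are available. Lean on these libraries where they do the work, as an engineer would, in place of code of your own. Each camera call takes 0.05 s, during which the arm holds its last target. There are 200 camera calls.

TASK

The washed jewellery in the drained ultrasonic cleaner is to air-dry, so open the cleaner: with the fingertips press the ribbed pad at the front edge of its lid down once until the push-push latch lets go, take the hand away, and watch that the lid springs fully up by itself and stays standing open. Press gently, do not help the lid up or press it shut again once it has popped, and leave the things around the cleaner where they are.

Things in the scene. Friction and masses are not known exactly. Their poses are not given: they have to be found in the camera images.
- cleaner: compact benchtop ultrasonic cleaner, a stainless box 165 deep (x) x 210 wide (y), standing fast on the bench on rubber feet. Origin: centre of its underside, at bench height; its own z is up and its own -x is the front, where a raked grey control panel stands out to x = -0.10. Deck (rim of the tank) 122 mm up; closed lid on top, 143 mm up in all. A black grip on each side makes it 230 mm wide.
- press_pad (a point): ribbed grey press pad on the lid (the rules call it lid_c0; this point: centre of its top face): 22 mm (front to back) x 40 mm, 2 mm proud of the white lid, 12 mm clear of the lid's front edge, 63 mm in front of the cleaner's origin, 143 mm above the bench when the lid is closed. It moves with the lid; its z is the lid's outward normal (up when closed).
- lid_hinge (a point): middle of the hinge line at the rear of the lid, 72 mm behind the cleaner's origin and 131 mm above the bench; the hinge runs along the cleaner's y. The pad is 135 mm from it.
- lid (a joint): lid angle, rad. 0: closed, latched. Pressing the pad makes it negative: the push-push latch lets go 3 mm down (-0.023; 2.5 to 3 N), rubber buffers then stiffen it (8 N at 5 mm), hard stop 8.5 mm down (-0.063). Let go, a damped spring swings it up in about 1 s to a stop at 1.25 (72 degrees, front edge 280 mm up); it stays. It follows a slow finger up with 3 N. Pushed fully down again it latches.
- bowl: loose white ceramic bowl, 124 mm across, 55 mm high; origin at the centre of its foot. Leave alone.
- firebrick: loose soldering brick 110 x 65 x 45 mm; origin at the centre of its underside. Leave alone.
- mandrel: loose upright steel ring mandrel on a 72 mm round foot, 203 mm high, 25 tapering to 13 mm thick; origin at the centre of its foot. Leave alone.
- pliers: loose pliers lying flat, 155 mm long, 13 mm high; origin below the joint, jaws to its +x. Leave alone.
- latch_pin (a joint): sideways place (m, towards the cleaner's +y) of the small follower pin of the latch, inside the slot below the pad (nothing to touch): about 0 while the lid is latched, +0.006 once the latch has let go, below -0.004 only while an opened lid is being pressed shut again

How it is judged:
On the way, in this order (a step that is already met when the one before it is completed fails the run):
1. the pad of the lid is pressed down with the fingers until the latch lets go (value of joint lid below -0.017 rad and contact force between the fingers and lid_c0 above 0.5 N).
2. the lid has swung fully up and stays open with the hand off it (value of joint lid above 1.15 rad and contact force between the fingers and cleaner below 0.1 N), for 0.5 s.
At the end, for the whole second after the job is handed in: the lid stands open at 1.15 rad or more (its stop is at 1.25), at rest (under 0.05 rad/s) (value of joint lid above 1.15 rad and velocity of joint lid between -0.05 and 0.05 rad/s); the robot touches nothing.
It fails at once if the lid is pressed with more than 40 N (contact force between the fingers and cleaner above 40 N).
It fails at once if the popped lid is pressed shut again (value of joint latch_pin below -0.004 m).
It fails at once if the lid is lifted or flung up by hand (over 10 N on it, or faster than its own spring drives it, once it is up) (value of joint lid above 0.05 rad and (contact force between any of the fingers, the arm and cleaner above 10 N or velocity of joint lid above 2 rad/s)).
It fails at once if a thing beside the cleaner is moved by more than 15 mm or lifted (distance of any of bowl, firebrick, mandrel, pliers from where it was at the start of the episode above 0.015 m).
It also fails if it takes over 29 s, if anything falls off the work surface, if the arm or the gripper's body presses on something with over 40 N, if the wrist force passes 120 N, or if a joint passes its speed limit or range.

## Working session

There is one attempt and no reset: what is moved stays moved. The work goes in short steps, Python scripts to look and compute and a tool call to move; the robot and the scene stay as the last step left them, time stands still between calls to the robot, and variables do not carry over. Pictures are saved under pics/ and viewed, at most 10 in all, crops included, and the job is handed in when it is done.

Besides the shell and the picture viewer there is one more tool, called after ">>>" as a command line: name --argument value ..., lists and objects as JSON in quotes. servo_tool: Moves the arm, as the interface text tells. Its arguments: {"type":"object","properties":{"targets":{"type":"array"},"force":{"type":"number"}},"required":["targets"]}

```bash
mkdir -p pics; cat > h.py <<'E'
import numpy as np, cv2, pickle
from station import monitor, viewer, order
def grab(n,f):
    d=viewer.grab_frame(n); cv2.imwrite(f'pics/{f}.png',d['color']); pickle.dump(d,open(f'pics/{f}.pkl','wb')); return d
def load(f): return pickle.load(open(f'pics/{f}.pkl','rb'))
def KD(d):
    f=200/np.tan(np.radians(d['fovy'])/2)
    return np.array([[f,0,d['cx']],[0,f,d['cy']],[0,0,1.]]),np.array([d['k1'],0,0,0.])
def ray(d,uv):
    K,D=KD(d); p=cv2.undistortPoints(np.array([[uv]],float),K,D)[0,0]
    R=np.array(d['R']); return -R.T@np.array(d['t']), R.T@np.r_[p,1]
def onz(d,uv,z):
    c,r=ray(d,uv); return c+r*(z-c[2])/r[2]
def proj(d,X):
    K,D=KD(d); R=np.array(d['R']); return cv2.projectPoints(np.array(X,float).reshape(-1,3),cv2.Rodrigues(R)[0],np.array(d['t'],float),K,D)[0][:,0]
E
python3 - <<'E'
from h import *
for n in('side','top'):
    d=grab(n,n+'0'); print(n,d['fovy'],d['k1'],ray(d,(320,200)))
s=monitor.get_state(); print({k:np.round(s[k],3) for k in s})
E
```

```text
side 57.28229235486881 -0.023928351060472596 (array([ 0.51545454, -0.60998324,  0.58049104]), array([ 0.05550432,  0.82378095, -0.56424714]))
top 50.63290650968208 0.03104035050892725 (array([0.3921667 , 0.08821312, 1.17553577]), array([ 0.17165465, -0.01847885, -0.98512692]))
{'t': np.float64(0.1), 'q': array([-1.009,  0.359,  0.011, -0.   , -1.224, -0.288]), 'qd': array([-0.002, -0.002,  0.001,  0.002, -0.   ,  0.001]), 'joint_efforts': array([-2.0000e-03, -5.8416e+01,  2.9375e+01,  7.0150e+00,  1.0000e-02,
       -0.0000e+00]), 'eef_pos': array([ 0.182, -0.649,  0.248]), 'ee_rot': array([ 3.14 , -0.   , -2.868]), 'force': array([ 0.209, -0.387,  0.003]), 'moment': array([-0.024,  0.023, -0.004]), 'gripper_force': np.float64(0.0), 'width': np.float64(0.087)}
```

View pics/top0.png

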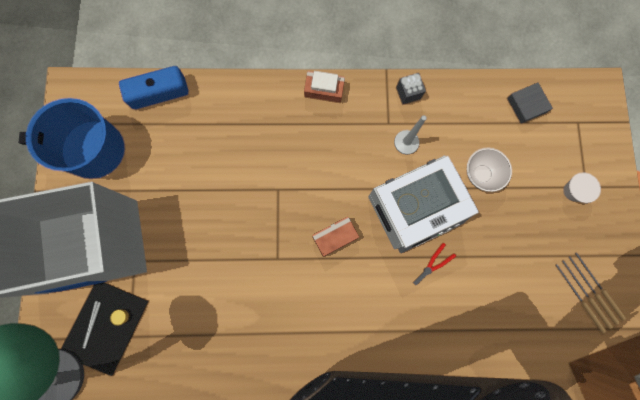

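View pics/side0.png

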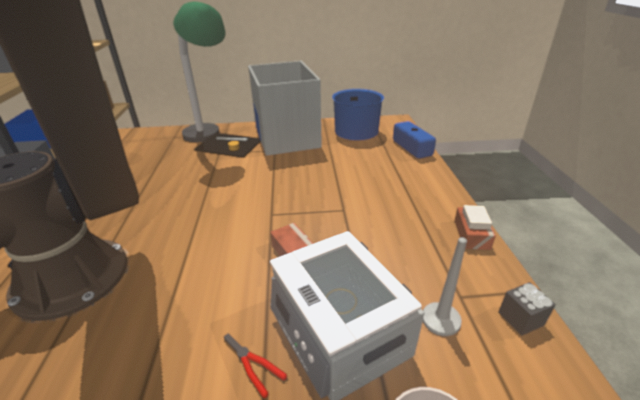

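The top view shows the lid with its pad at about (438,222), and the side view shows the pad at about (309,295). The mandrel is behind the cleaner, the bowl is at its right rear and the pliers lie in front. I'll zoom in and measure.

```bash
python3 - <<'E'
from h import *
t,s=load('top0'),load('side0')
print('pad top',onz(t,(438,222),.143),'side',onz(s,(309,295),.143))
for p in[(374,190),(452,158),(478,213),(402,248)]:print('lid',onz(t,p,.141))
for p in[(407,142)]:print('mandrel foot',onz(t,p,.01))
print('mtip',onz(t,(424,118),.203),'bowl',onz(t,(489,170),.055))
a=cv2.resize(t['color'][140:290,350:520],None,fx=3,fy=3,interpolation=2)
b=cv2.resize(s['color'][225:395,220:440],None,fx=2.65,fy=2.65,interpolation=2)[:450,:290+0]
b=cv2.resize(s['color'][230:380,260:357],None,fx=3,fy=3,interpolation=2)
cv2.imwrite('pics/z.png',np.hstack([a,b]))
E
```

```text
pad top [ 0.51447222 -0.2220587   0.143     ] side [ 0.52089775 -0.22777195  0.143     ]
lid [ 0.5966952 -0.0666705  0.141    ]
lid [ 0.67817933 -0.26865611  0.141     ]
lid [ 0.53631538 -0.3239092   0.141     ]
lid [ 0.45172044 -0.13020774  0.141     ]
mandrel foot [ 0.76296304 -0.18656622  0.01      ]
mtip [ 0.76206005 -0.18546493  0.203     ] bowl [ 0.66715609 -0.39797221  0.055     ]
```

View pics/z.png

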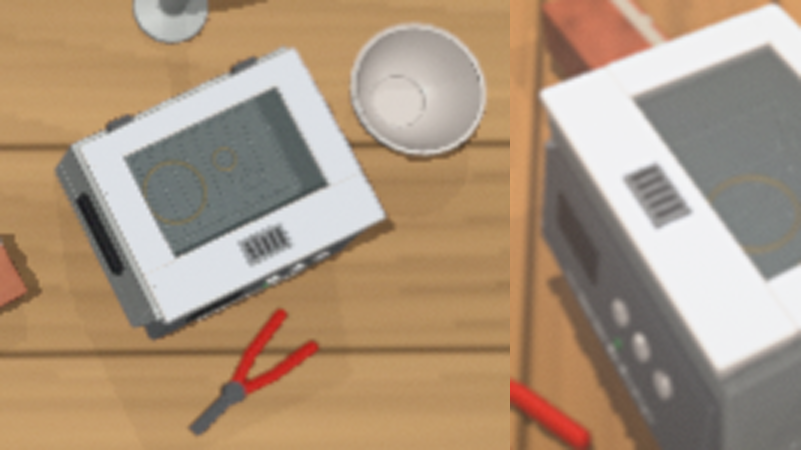

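The pad is at about (0.518, -0.226) from both cameras, which agree within 9 mm, and the cleaner's yaw is about 0.395 rad. I'll turn the tool -6.9° about its z, so tool x points to the cleaner's front. Then I'll shift -47.3 cm in x and +26.2 cm in y with the fingers closed.

>>> servo_tool --targets '[{"angular": [0,0,-6.9],"xyz": [0,0,0],"claw": 0},{"angular": [0,0,0],"xyz": [-3.15,1.75,0],"claw": 0},{"angular": [0,0,0],"xyz": [-3.15,1.75,0],"claw": 0},{"angular": [0,0,0],"xyz": [-3.15,1.75,0],"claw": 0},{"angular": [0,0,0],"xyz": [-3.15,1.75,0],"claw": 0},{"angular": [0,0,0],"xyz": [-3.15,1.75,0],"claw": 0},{"angular": [0,0,0],"xyz": [-3.15,1.75,0],"claw": 0},{"angular": [0,0,0],"xyz": [-3.15,1.75,0],"claw": 0},{"angular": [0,0,0],"xyz": [-3.15,1.75,0],"claw": 0},{"angular": [0,0,0],"xyz": [-3.15,1.75,0],"claw": 0},{"angular": [0,0,0],"xyz": [-3.15,1.75,0],"claw": 0},{"angular": [0,0,0],"xyz": [-3.15,1.75,0],"claw": 0},{"angular": [0,0,0],"xyz": [-3.15,1.75,0],"claw": 0},{"angular": [0,0,0],"xyz": [-3.15,1.75,0],"claw": 0},{"angular": [0,0,0],"xyz": [-3.15,1.75,0],"claw": 0},{"angular": [0,0,0],"xyz": [-3.15,1.75,0],"claw": 0},{"angular": [0,0,0],"xyz": [0,0,2],"claw": 0},{"angular": [0,0,0],"xyz": [0,0,2],"claw": 0},{"angular": [0,0,0],"xyz": [0,0,0],"claw": 0},{"angular": [0,0,0],"xyz": [0,0,0],"claw": 0}]'

```text
t: 2.1
eef_pos: [0.5178, -0.2262, 0.2086]
ee_rot: [3.141, -0.001, -2.747]
force: [0.8, 0.1, -0.2]
width: 0.0004
gripper_force: 0.0
```

```bash
python3 - <<'E'
from h import *
s=monitor.get_state(); p=np.array(s['eef_pos']); print(s['t'],p,s['ee_rot'],s['force'],s['width'])
d=grab('side','side1')
print('proj tip',proj(d,p-[0,0,.022]),'pad est',proj(d,[.518,-.2255,.143]))
b=cv2.resize(d['color'][190:390,220:420],None,fx=3,fy=3,interpolation=2)
cv2.imwrite('pics/z1.png',b)
E
```

```text
2.1 [ 0.51776104 -0.22615478  0.20862254] [ 3.14141286e+00 -1.12460568e-03 -2.74730534e+00] [ 0.79036328  0.12590305 -0.15285907] 0.00042857819393866514
proj tip [[305.7428966  274.31993737]] pad est [[307.04464129 294.00589984]]
```

View pics/z1.png

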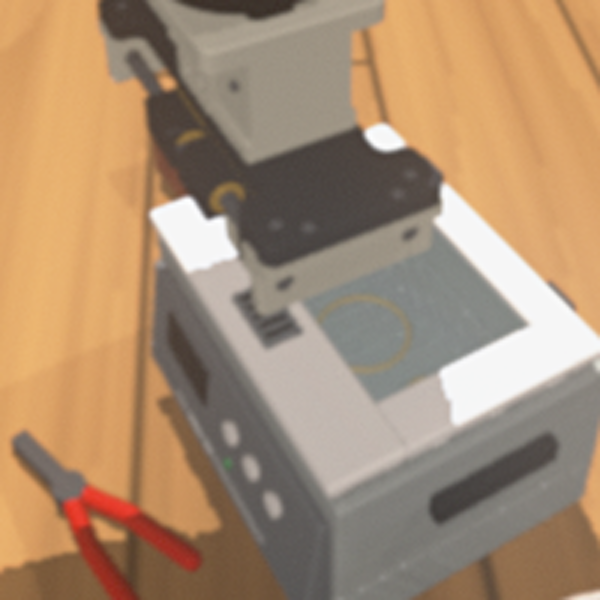

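The crop shows the gripper body over the lid, and something that may be a finger end next to the pad at about (268,300). I'll check this by projecting the known body and finger corners.

```bash
python3 - <<'E'
from h import *
d=load('side1'); p=np.array([.5178,-.2262,.2086]); fx=np.array([-.923,-.385,0]); fy=np.array([-.385,.923,0])
P=lambda a,b,z: np.round((proj(d,p+fx*a+fy*b+[0,0,z])[0]-[220,190])*3)
for a in(-.039,.039):
  for b in(-.0965,.0965): print('body',a,b,P(a,b,.044),P(a,b,.09))
for a in(-.0095,.0095):
  for b in(-.021,.021): print('tip',a,b,P(a,b,-.022))
q=np.array([.518,-.2255,.143]);
for a in(-.011,.011):
  for b in(-.02,.02): print('pad',a,b,np.round((proj(d,q+fx*a+fy*b)[0]-[220,190])*3))
d=grab('top','top1'); print(proj(d,[q,p-[0,0,.022]]))
cv2.imwrite('pics/z2.png',cv2.resize(d['color'][140:290,350:520],None,fx=4,fy=4,interpolation=2))
E
```

```text
body -0.039 -0.0965 [440. 257.] [446. 172.]
body -0.039 0.0965 [241.  24.] [236. -51.]
body 0.039 -0.0965 [266. 329.] [262. 242.]
body 0.039 0.0965 [101.  65.] [ 90. -11.]
tip -0.0095 -0.021 [294. 274.]
tip -0.0095 0.021 [256. 220.]
tip 0.0095 -0.021 [258. 288.]
tip 0.0095 0.021 [222. 233.]
pad -0.011 -0.02 [298. 331.]
pad -0.011 0.02 [264. 279.]
pad 0.011 -0.02 [259. 347.]
pad 0.011 0.02 [226. 294.]
[[439.29558141 220.56763506]
 [445.01593986 218.37033478]]
```

View pics/z2.png

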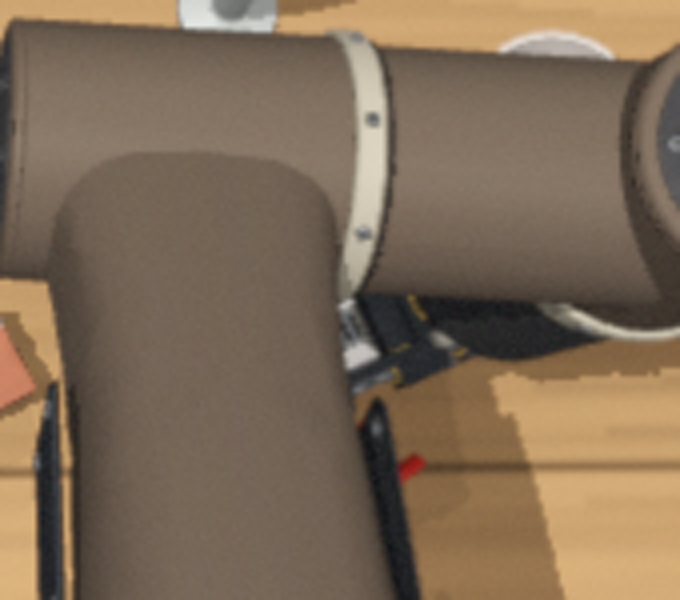

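The finger sits over the pad within about 3 mm, so I'll shift 0.2 cm back and go down carefully.

>>> servo_tool --targets '[{"angular": [0,0,0],"xyz": [-0.2,0,0.8],"claw": 0},{"angular": [0,0,0],"xyz": [0,0,0.8],"claw": 0},{"angular": [0,0,0],"xyz": [0,0,0.6],"claw": 0},{"angular": [0,0,0],"xyz": [0,0,0.4],"claw": 0},{"angular": [0,0,0],"xyz": [0,0,0.2],"claw": 0},{"angular": [0,0,0],"xyz": [0,0,0.2],"claw": 0},{"angular": [0,0,0],"xyz": [0,0,0],"claw": 0},{"angular": [0,0,0],"xyz": [0,0,0],"claw": 0}]'

```text
t: 3.0
eef_pos: [0.5199, -0.2252, 0.1787]
ee_rot: [-3.141, 0.0, -2.747]
force: [-0.1, 0.0, 0.5]
width: 0.0003
gripper_force: 0.0
```

The tip is at about z = 0.157, with no contact yet.

>>> servo_tool --targets '[{"angular": [0,0,0],"xyz": [0,0,0.3],"claw": 0},{"angular": [0,0,0],"xyz": [0,0,0.3],"claw": 0},{"angular": [0,0,0],"xyz": [0,0,0.2],"claw": 0},{"angular": [0,0,0],"xyz": [0,0,0.2],"claw": 0},{"angular": [0,0,0],"xyz": [0,0,0],"claw": 0},{"angular": [0,0,0],"xyz": [0,0,0],"claw": 0}]'

```text
t: 3.6
eef_pos: [0.5198, -0.2253, 0.1685]
ee_rot: [-3.142, -0.0, -2.747]
force: [1.1, -0.0, 0.9]
width: 0.0006
gripper_force: 0.0
```

```bash
python3 - <<'E'
from h import *
d=grab('side','side2'); s=monitor.get_state(); print(s['eef_pos'],s['force'])
cv2.imwrite('pics/z3.png',cv2.resize(d['color'][220:370,250:400],None,fx=4,fy=4,interpolation=2))
E
```

```text
[ 0.51984675 -0.22524221  0.16862345] [-0.4827603   0.15886063  0.22587555]
```

View pics/z3.png

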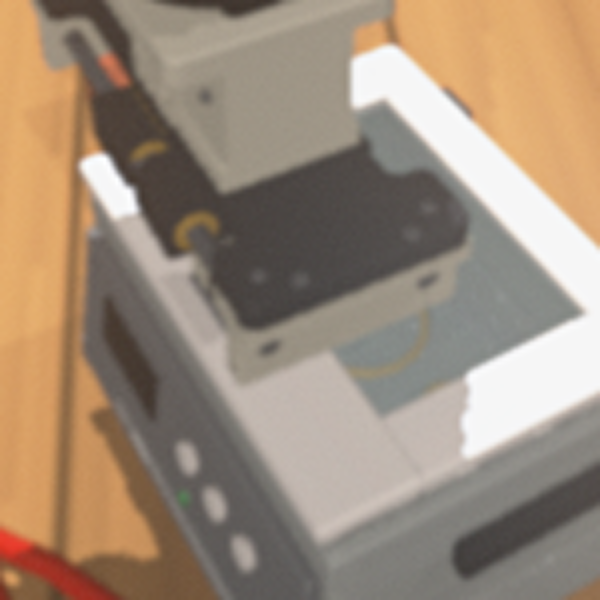

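The picture shows the body hiding the pad, the lid still shut and no contact. From here I'll go down in small steps and watch the force.

>>> servo_tool --targets '[{"angular": [0,0,0],"xyz": [0,0,0.2],"claw": 0},{"angular": [0,0,0],"xyz": [0,0,0.2],"claw": 0},{"angular": [0,0,0],"xyz": [0,0,0.1],"claw": 0},{"angular": [0,0,0],"xyz": [0,0,0],"claw": 0}]'

```text
t: 4.05
eef_pos: [0.5198, -0.2253, 0.1636]
ee_rot: [-3.141, -0.0, -2.747]
force: [0.3, -0.2, 2.0]
width: 0.0004
gripper_force: 1.0
```

Contact began at about TCP z = 0.165, as expected. I need about 3 mm more.

>>> servo_tool --targets '[{"angular": [0,0,0],"xyz": [0,0,0.1],"claw": 0},{"angular": [0,0,0],"xyz": [0,0,0.1],"claw": 0},{"angular": [0,0,0],"xyz": [0,0,0.1],"claw": 0},{"angular": [0,0,0],"xyz": [0,0,0],"claw": 0},{"angular": [0,0,0],"xyz": [0,0,0],"claw": 0}]'

```text
t: 4.55
eef_pos: [0.5197, -0.2254, 0.161]
ee_rot: [-3.141, -0.0, -2.747]
force: [-3.0, -0.4, 7.2]
width: 0.0006
gripper_force: 3.3
```

7 N is past the latch point. I'll add a touch more, then retreat quickly up and to the front.

>>> servo_tool --targets '[{"angular": [0,0,0],"xyz": [0,0,0.05],"claw": 0},{"angular": [0,0,0],"xyz": [0,0,0],"claw": 0},{"angular": [0,0,0],"xyz": [0.5,0,-2.5],"claw": 0},{"angular": [0,0,0],"xyz": [2.5,0,-4],"claw": 0},{"angular": [0,0,0],"xyz": [3.5,0,-3.5],"claw": 0},{"angular": [0,0,0],"xyz": [3.5,0,-3.5],"claw": 0},{"angular": [0,0,0],"xyz": [3.5,0,-3.5],"claw": 0},{"angular": [0,0,0],"xyz": [2,0,-2],"claw": 0},{"angular": [0,0,0],"xyz": [0,0,0],"claw": 0},{"angular": [0,0,0],"xyz": [0,0,0],"claw": 0},{"angular": [0,0,0],"xyz": [0,0,0],"claw": 0},{"angular": [0,0,0],"xyz": [0,0,0],"claw": 0},{"angular": [0,0,0],"xyz": [0,0,0],"claw": 0},{"angular": [0,0,0],"xyz": [0,0,0],"claw": 0},{"angular": [0,0,0],"xyz": [0,0,0],"claw": 0},{"angular": [0,0,0],"xyz": [0,0,0],"claw": 0},{"angular": [0,0,0],"xyz": [0,0,0],"claw": 0},{"angular": [0,0,0],"xyz": [0,0,0],"claw": 0},{"angular": [0,0,0],"xyz": [0,0,0],"claw": 0},{"angular": [0,0,0],"xyz": [0,0,0],"claw": 0}]'

```text
t: 6.55
eef_pos: [0.3766, -0.2848, 0.3501]
ee_rot: [-3.142, 0.0, -2.747]
force: [-0.6, 0.7, -0.5]
width: 0.0003
gripper_force: 0.0
```

```bash
python3 - <<'E'
from h import *
d=grab('side','side3'); s=monitor.get_state(); print(s['t'],s['eef_pos'],s['force'])
E
```

```text
6.6 [ 0.37663238 -0.2847687   0.35008076] [ 0.22459789 -0.17924891 -0.44331557]
```

View pics/side3.png

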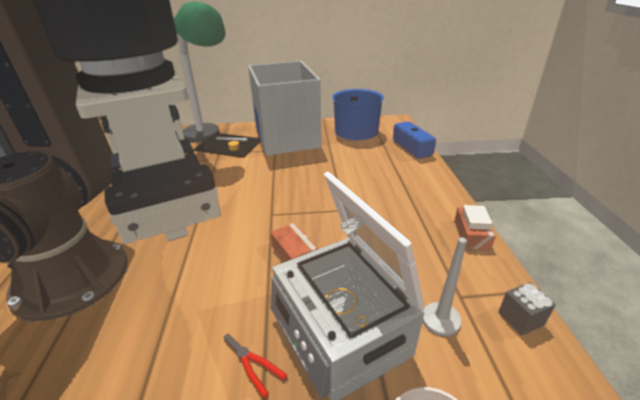

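The lid stands open, with its upper edge running from (330,178) to (410,245), and the hand is well clear. The other things have not moved. I'll wait a second and check that the lid is still and at its stop.

>>> servo_tool --targets '[{"angular": [0,0,0],"xyz": [0,0,0],"claw": 0},{"angular": [0,0,0],"xyz": [0,0,0],"claw": 0},{"angular": [0,0,0],"xyz": [0,0,0],"claw": 0},{"angular": [0,0,0],"xyz": [0,0,0],"claw": 0},{"angular": [0,0,0],"xyz": [0,0,0],"claw": 0},{"angular": [0,0,0],"xyz": [0,0,0],"claw": 0},{"angular": [0,0,0],"xyz": [0,0,0],"claw": 0},{"angular": [0,0,0],"xyz": [0,0,0],"claw": 0},{"angular": [0,0,0],"xyz": [0,0,0],"claw": 0},{"angular": [0,0,0],"xyz": [0,0,0],"claw": 0}]'

```text
t: 7.6
eef_pos: [0.3766, -0.2848, 0.3501]
ee_rot: [3.142, -0.0, -2.747]
force: [-0.7, 0.5, 0.1]
width: 0.0006
gripper_force: 0.0
```

```bash
python3 - <<'E'
from h import *
a=load('side3'); d=grab('side','side4')
print('lid diff',cv2.absdiff(a['color'],d['color'])[160:340,270:430].mean(), cv2.absdiff(a['color'],d['color'])[160:340,270:430].max())
c=np.array([.519,-.226,0])+.063*np.array([.923,.385,0]); fx=np.array([.923,.385,0]); fy=np.array([-.385,.923,0])
for th in(1.15,1.25):
  r=.158; print(th,[proj(d,c+fx*(.072-r*np.cos(th)-.01*np.sin(th))+fy*b+[0,0,.131+r*np.sin(th)+.01*np.cos(th)])[0] for b in(-.105,.105)])
E
```

```text
lid diff 0.9446643518518518 6
1.15 [array([388.56013205, 257.64305171]), array([310.60167294, 177.66510948])]
1.25 [array([398.80074043, 250.68296247]), array([318.52433391, 172.87657951])]
```

The lid is still (only image noise between frames), and its corners fit the 1.25 rad stop better than 1.15. Handing in.

```bash
python3 -c "
from station import order; print(order.job_done())"
```

```text
the job is handed in; nothing more can be done
None
```

I pressed the pad once at about 7 N, the latch let go, and the lid swung up by itself and stayed open at its stop; the hand is clear, the things around the cleaner look unmoved, and the job is handed in (no verdict was returned).

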